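Stack the round test bars in a pyramid under the laser sensor

ROBOT

A 6-joint arm with a two-finger parallel gripper is mounted at the origin on the work surface. World frame = base frame: x ahead of the robot, y to its left, z up, the work surface at z = 0. Lengths are in m, angles in rad, forces in N, time in s.
With the tool pointing down it reaches from about 0.275 to 0.825 m from the base axis. Payload 4.9 kg.
Tool frame: the origin (TCP) lies midway between the tips of the shut fingers; the grasp point (between the pads) lies 19 mm behind it (grip_point_offset is the distance from the TCP to the grasp point, in m); z points along the fingers, x is the direction in which the jaws open and shut, and the axes are right-handed (so a half turn about z gives the same grasp; the last joint's range is limited). The gripper opens to 85 mm and grips with 20 to 120 N. Pads are 22 mm wide; open, the fingers measure 114 mm over their backs; the gripper's body (76 mm by 85 mm) begins 54 mm behind the grasp point. The pads swing forward as they close: fully open they stand 13 mm farther back than shut.
Start: joints at [-1.385, 0.326, -0.193, 1.052, 0, 1.437], TCP at [0.173, -0.522, 0.231] pointing down, gripper open.
Joint ranges: [-2.65, 2.65], [-0.97, 1.79], [-1.3, 1.35], [-1.93, 2.1], [-1.47, 1.37], [-3.14, 3.14]. Speed limits (rad/s): [2.57, 2.57, 3.14, 3.14, 3.14, 3.14].

INTERFACE

Orientations are given as a rotation vector (axis times angle).
In Python, from cell import * gives the robot as it stands. Calls block until the motion is done:
- movep(position, orientation): joint-space move of the TCP to a pose.
- move_l(position, velocity=0.15, rot=None, until_force=None): straight line of the TCP; rot=None keeps the orientation; velocity is the mean speed in m/s. With until_force (N) it stops when the force on the tool has changed by that much, and returns True; else False.
- set_joints(angles): joint-space move.
- let_go() and grab(newtons=None): open the fingers fully, or close them until they stop; newtons is the grip in N (None keeps the last).
- sleep(seconds).
- ik(position, orientation): joint angles nearest the present ones, or None.
- get_state(): the state.
- grab_frame(name): name is "scene" or "side" or "wrist"; returns a dict with "img" (384x512x3 uint8, red, green, blue), "fx", "fy", "cx", "cy" (pixels), "k1" (the pictures are not rectified: a ray, as slopes to the right and down, at radius r is drawn at 1 + k1 r^2 times it, then the intrinsics apply), "cam_to_world" (4x4, takes a point from camera to world coordinates); the wrist camera has in their place "T_tool_cam" (4x4, takes a point from camera to tool coordinates, whose origin is the TCP and whose axes are the tool frame's). Camera axes: x right, y down, z forward; pixel columns grow to the right and rows downward; lengths in m; the calibration is good to about 2 mm. A picture is of the moment at which its call begins: read the wrist's pose just before it. There is no depth.
A pose or a line that the arm cannot do raises MotionError and nothing moves.
- sign_off(): hands the job in, once; it reports no verdict.
Trained networks look in the newest picture that a camera, given by its name, has taken for a name from the list of things; names that differ only in an ending like _2 or _b are one class to them, and where a whole thing is asked for, a point or a joint stands for the part that bears it (a point fixed in the world has none). Each returns a list of dicts, best first, with "score" (0 to 1); they miss things now and then, are a little off and sometimes report something else, mostly with a low value. They report only what shows in the picture. A call takes as long as a camera call. They do not tell look-alikes from the thing itself.
- spot_in(camera, name): "centre" ([column, row] in pixels, amid what is visible of it).
- silhouettes(camera, name): "mask" (384x512 bool, what is visible of it) and "centre" ([column, row] in pixels, amid what is visible of it).
- tip_of(camera, name): "centre" ([column, row] in pixels: a listed point, or the origin of a listed thing).
The state is a dict: "clock": time; "q": joint angles; "joint_velocities": joint speeds; "tau": joint torques, N m; "position": TCP position; "eef_rot": TCP orientation; "contact_force": force on the tool from outside, world axes, zero at the start; "wrist_torque": the same for the moment, N m; "finger_gap": opening from 0.0 (shut) to 1.0 (fully open).
Only numpy, scipy, OpenCV 4.12 (cv2) and the standard library are available. Lean on these libraries where they do the work, as an engineer would, in place of code of your own. Each camera call takes 0.05 s, during which the arm holds its last target. There are 200 camera calls.

TASK

Finish the pyramid of drilled aluminium test bars in the nest under the laser sensor: saddle two of the bars from the V-blocks in the grooves of the bottom row and crown them with the third, all red-ringed ends on the same side as those of the bottom row and the ends flush. Lower the bars into place rather than dropping them, keep the bottom row where it is, do not touch the laser sensor, and leave the brass bar and the other things on the plate alone.

Things in the scene. Friction and masses are not known exactly. Their poses are not given: they have to be found in the camera images.
- nest: steel nest fixed on the 20 mm fixture plate: 10 mm base and two low stops (46 mm long, tops at z = 32 mm) holding the bottom row. Origin under the base midway between the stops; x across the row, away from the robot, y along the bars, z up. Bottom-row axes at x = -36, 0, +36, z = 28 mm. Post 30 mm square at x = 150, y = -100 mm, 320 mm high, cross arm at z = 275 to 305 mm
- groove_near (a point): where the axis centre of a bar saddled in the groove nearer the robot lies: nest x = -18, y = 0, z = 59 mm; axes as the nest's
- groove_far (a point): the same for the farther groove: nest x = +18, y = 0, z = 59 mm
- crown (a point): the same for the crowning bar on these two: nest x = 0, y = 0, z = 90 mm
- laser: laser sensor over the far half of the nest: grey and orange box at x = 10 to 110, y = -28 to 28, z = 185 to 253 mm in its own frame, which is the nest's (same origin and axes); its slide above reaches z = 276, x = 165 mm. A gripper fits beneath and beside it only leaning back towards the robot, about 30 to 45 degrees. Adjusted: not to be touched
- base1: plain aluminium round bar, 36 mm diameter, 56 mm long, about 0.15 kg; origin at its centre on the axis, y along the axis towards its drilled end (the end with the red ring painted round it). In the bottom row of the nest at x = -36 mm, lying loose between the stops, ringed end towards the nest's +y
- base2: plain aluminium round bar, 36 mm diameter, 56 mm long, about 0.15 kg; origin at its centre on the axis, y along the axis towards its drilled end (the end with the red ring painted round it). In the bottom row of the nest at x = 0 mm, lying loose between the stops, ringed end towards the nest's +y
- base3: plain aluminium round bar, 36 mm diameter, 56 mm long, about 0.15 kg; origin at its centre on the axis, y along the axis towards its drilled end (the end with the red ring painted round it). In the bottom row of the nest at x = 36 mm, lying loose between the stops, ringed end towards the nest's +y
- bar1: plain aluminium round bar, 36 mm diameter, 56 mm long, about 0.15 kg; origin at its centre on the axis, y along the axis towards its drilled end (the end with the red ring painted round it). To be stacked; it starts lying in vblock1, both ends free
- bar1_mark (a point): centre of the ringed end face of bar1
- bar2: plain aluminium round bar, 36 mm diameter, 56 mm long, about 0.15 kg; origin at its centre on the axis, y along the axis towards its drilled end (the end with the red ring painted round it). To be stacked; it starts lying in vblock2, both ends free
- bar2_mark (a point): centre of the ringed end face of bar2
- bar3: plain aluminium round bar, 36 mm diameter, 56 mm long, about 0.15 kg; origin at its centre on the axis, y along the axis towards its drilled end (the end with the red ring painted round it). To be stacked; it starts lying in vblock3, both ends free
- bar3_mark (a point): centre of the ringed end face of bar3
- vblock1: dark steel V-block fixed on the plate, 50 mm wide (x), 30 mm long (y, along its groove), 38 mm high, origin under its centre; a 36 mm bar in it has its axis 45.5 mm above the origin and sticks out about 13 mm at each end. Holds bar1
- vblock2: dark steel V-block fixed on the plate, 50 mm wide (x), 30 mm long (y, along its groove), 38 mm high, origin under its centre; a 36 mm bar in it has its axis 45.5 mm above the origin and sticks out about 13 mm at each end. Holds bar2
- vblock3: dark steel V-block fixed on the plate, 50 mm wide (x), 30 mm long (y, along its groove), 38 mm high, origin under its centre; a 36 mm bar in it has its axis 45.5 mm above the origin and sticks out about 13 mm at each end. Holds bar3
- vblock4: dark steel V-block fixed on the plate, 50 mm wide (x), 30 mm long (y, along its groove), 38 mm high, origin under its centre; a 36 mm bar in it has its axis 45.5 mm above the origin and sticks out about 13 mm at each end. Holds brass_bar
- brass_bar: brass bar of another batch, blue ring, same size as the aluminium bars, origin at its centre; lies in vblock4 and stays there
- step_block: steel step calibration block lying loose on the plate, 90 x 25 mm, steps up to 25 mm high along +x, origin under its centre
- gel_bottle: standing bottle, 50 mm diameter, 140 mm tall, origin under its centre
- probe: small round ultrasonic probe standing loose on the plate, 24 mm diameter, 22 mm high, origin under its centre
- cap_screw: cap screw standing on its head, 18 mm diameter, 25 mm high, origin under its centre
- screwdriver: screwdriver with yellow handle lying on the plate, 170 mm long, along its x
There are look-alikes about, which are no part of the job. Leave any green or orange look-alike of the bar2 alone. What is shaped like the bar3 but purple is not meant.

How it is judged:
On the way, in this order (a step that is already met when the one before it is completed fails the run):
1. two bars are saddled in the two grooves of the bottom row (((x of bar1 in the frame of nest between -0.0245 and -0.0125 m and z of bar1 in the frame of nest between 0.05488 and 0.06288 m) or (x of bar2 in the frame of nest between -0.0245 and -0.0125 m and z of bar2 in the frame of nest between 0.05488 and 0.06288 m) or (x of bar3 in the frame of nest between -0.0245 and -0.0125 m and z of bar3 in the frame of nest between 0.05488 and 0.06288 m)) and ((x of bar1 in the frame of nest between 0.0125 and 0.0245 m and z of bar1 in the frame of nest between 0.05488 and 0.06288 m) or (x of bar2 in the frame of nest between 0.0125 and 0.0245 m and z of bar2 in the frame of nest between 0.05488 and 0.06288 m) or (x of bar3 in the frame of nest between 0.0125 and 0.0245 m and z of bar3 in the frame of nest between 0.05488 and 0.06288 m))), for 0.2 s.
2. the third bar crowns them (((x of bar1 in the frame of nest between -0.006 and 0.006 m and z of bar1 in the frame of nest between 0.08575 and 0.09375 m) or (x of bar2 in the frame of nest between -0.006 and 0.006 m and z of bar2 in the frame of nest between 0.08575 and 0.09375 m) or (x of bar3 in the frame of nest between -0.006 and 0.006 m and z of bar3 in the frame of nest between 0.08575 and 0.09375 m))), for 0.2 s.
At the end, for the whole second after the job is handed in: A bar rests in each groove of the bottom row and one on top of them: axes within 6 mm across and 4 mm in height of their seats; the bottom row within 5 and 3 mm; all six bars flush within 6 mm at centre and ringed end (nest y = 0, +28 mm), rings on one side; all at rest (all of step 1 and ((x of bar1 in the frame of nest between -0.006 and 0.006 m and z of bar1 in the frame of nest between 0.08575 and 0.09375 m) or (x of bar2 in the frame of nest between -0.006 and 0.006 m and z of bar2 in the frame of nest between 0.08575 and 0.09375 m) or (x of bar3 in the frame of nest between -0.006 and 0.006 m and z of bar3 in the frame of nest between 0.08575 and 0.09375 m)) and y of bar1 in the frame of nest between -0.006 and 0.006 m and linear speed of each of bar1, bar2, bar3, base1, base2, base3 below 0.02 m/s and y of bar1_mark in the frame of nest between 0.022 and 0.034 m and y of bar2 in the frame of nest between -0.006 and 0.006 m and y of bar2_mark in the frame of nest between 0.022 and 0.034 m and y of bar3 in the frame of nest between -0.006 and 0.006 m and y of bar3_mark in the frame of nest between 0.022 and 0.034 m and y of base1 in the frame of nest between -0.006 and 0.006 m and angle between the y axis of each of base1, base2, base3 and the y axis of nest, either way round below 0.1 rad and x of base1 in the frame of nest between -0.0414 and -0.0314 m and z of base1 in the frame of nest between 0.025 and 0.031 m and y of base2 in the frame of nest between -0.006 and 0.006 m and x of base2 in the frame of nest between -0.005 and 0.005 m and z of base2 in the frame of nest between 0.025 and 0.031 m and y of base3 in the frame of nest between -0.006 and 0.006 m and x of base3 in the frame of nest between 0.0314 and 0.0414 m and z of base3 in the frame of nest between 0.025 and 0.031 m); the robot touches nothing.
It fails at once if the laser sensor is touched (contact force between laser and anything else above 1.5 N).
It fails at once if a bar is dropped or thrown: it moves faster than 0.45 m/s with no finger on it ((linear speed of bar1 above 0.45 m/s and contact force between bar1 and the fingers below 0.05 N) or (linear speed of bar2 above 0.45 m/s and contact force between bar2 and the fingers below 0.05 N) or (linear speed of bar3 above 0.45 m/s and contact force between bar3 and the fingers below 0.05 N)).
It fails at once if a bar of the bottom row leaves its place (more than 8 mm) (distance of any of base1, base2, base3 from where it was at the start of the episode above 0.008 m).
It fails at once if the brass bar or a bystander is shifted by more than 15 mm (distance of any of step_block, gel_bottle, probe, cap_screw, screwdriver, brass_bar from where it was at the start of the episode above 0.015 m).
It also fails if it takes over 70 s, if anything falls off the work surface, if the arm or the gripper's body presses on something with over 40 N, if the wrist force passes 120 N, or if a joint passes its speed limit or range.

## Working session

There is one attempt and no reset: what is moved stays moved. The work goes in short steps, each a Python script; the robot and the scene stay as the last script left them, time stands still between calls to the robot, and variables do not carry over. Pictures are saved under pics/ and viewed, about 8 in all and at most 12, crops included, and the job is handed in when it is done.

```bash
mkdir -p pics; ls
cat > h.py <<'E'
from cell import *
import numpy as np, cv2
from scipy.spatial.transform import Rotation as R
F={}
def snap(c):
    s=get_state(); f=grab_frame(c)
    if c=='wrist':
        T=np.eye(4);T[:3,:3]=R.from_rotvec(s['eef_rot']).as_matrix();T[:3,3]=s['position']
        f['cam_to_world']=T@np.array(f['T_tool_cam'])
    F[c]=f; return f
def ray(f,px):
    d=np.array([(px[0]-f['cx'])/f['fx'],(px[1]-f['cy'])/f['fy']]);u=d.copy()
    for _ in range(20): u=d/(1+f['k1']*(u@u))
    T=np.array(f['cam_to_world']);v=T[:3,:3]@np.array([u[0],u[1],1]);return T[:3,3],v/np.linalg.norm(v)
def onz(f,px,z):
    o,v=ray(f,px);return o+v*(z-o[2])/v[2]
def proj(f,p):
    T=np.linalg.inv(np.array(f['cam_to_world']));q=T[:3,:3]@np.array(p)+T[:3,3];u=q[:2]/q[2];u=u*(1+f['k1']*(u@u))
    return np.array([u[0]*f['fx']+f['cx'],u[1]*f['fy']+f['cy']])
def tri(a,b):
    A=np.zeros((3,3));B=np.zeros(3)
    for o,v in (a,b):
        M=np.eye(3)-np.outer(v,v);A+=M;B+=M@o
    p=np.linalg.solve(A,B);return p,np.linalg.norm(np.cross(p-a[0],a[1]))
E
python3 - <<'E'
from h import *
np.set_printoptions(precision=3,suppress=True)
print(get_state())
for c in('scene','side'):
    f=snap(c);print(c,np.array(f['cam_to_world']),f['fx'],f['k1'])
    cv2.imwrite(f'pics/{c}.png',cv2.cvtColor(f['img'],cv2.COLOR_RGB2BGR))
names='nest laser bar1 bar1_mark vblock1 brass_bar step_block gel_bottle probe cap_screw screwdriver groove_near crown'.split()
for n in names:
    for c,z in(('scene',.02),('side',.02)):
        print(n,c,[(round(d['score'],2),np.round(d['centre']).tolist(),onz(F[c],d['centre'],.065 if 'bar' in n else .02).round(3)[:2].tolist()) for d in tip_of(c,n)[:9]])
E
cd pics; python3 -c "
import cv2;a=cv2.hconcat([cv2.imread('scene.png'),cv2.imread('side.png')]);print(a.shape)"
```

```text
pics
{'clock': 0.0, 'q': array([-1.385,  0.327, -0.194,  1.052, -0.   ,  1.437]), 'joint_velocities': array([ 0.002, -0.002,  0.   , -0.001,  0.002,  0.002]), 'tau': array([  0.001, -44.34 ,  26.244,   0.015,  -0.   ,  -0.   ]), 'position': array([ 0.173, -0.522,  0.23 ]), 'eef_rot': array([-2.546,  1.839,  0.002]), 'contact_force': array([-0.127, -0.323, -0.133]), 'wrist_torque': array([ 0.004, -0.056,  0.025]), 'finger_gap': 1.0008323083712287}
scene [[-0.738  0.507 -0.445  0.904]
 [ 0.675  0.555 -0.487  0.564]
 [-0.    -0.659 -0.752  0.885]
 [ 0.     0.     0.     1.   ]] 358.7535779665016 -0.027561214405625704
side [[ 0.718 -0.362  0.595 -0.182]
 [-0.696 -0.396  0.599 -0.584]
 [ 0.018 -0.844 -0.536  0.709]
 [ 0.     0.     0.     1.   ]] 390.9288953408206 0.04177471737683649
nest scene [(0.85, [192.0, 228.0], [0.619, -0.035]), (0.49, [203.0, 214.0], [0.564, -0.052]), (0.21, [184.0, 221.0], [0.623, -0.072])]
nest side [(0.65, [322.0, 220.0], [0.622, -0.038]), (0.23, [211.0, 210.0], [0.409, 0.229])]
laser scene []
laser side [(0.68, [321.0, 218.0], [0.627, -0.031])]
bar1 scene [(0.
[... 1339 characters left out ...]
, [0.538, 0.186])]
probe side [(0.54, [249.0, 204.0], [0.52, 0.174]), (0.44, [322.0, 191.0], [0.749, 0.064])]
cap_screw scene [(0.49, [356.0, 276.0], [0.389, 0.395]), (0.43, [193.0, 186.0], [0.516, -0.173])]
cap_screw side [(0.6, [334.0, 260.0], [0.502, -0.171])]
screwdriver scene [(0.9, [354.0, 276.0], [0.391, 0.39])]
screwdriver side []
groove_near scene [(0.64, [194.0, 213.0], [0.581, -0.075]), (0.62, [205.0, 211.0], [0.551, -0.061])]
groove_near side [(0.93, [317.0, 204.0], [0.676, 0.023]), (0.34, [339.0, 282.0], [0.447, -0.228])]
crown scene [(0.78, [188.0, 211.0], [0.59, -0.094]), (0.43, [184.0, 223.0], [0.627, -0.066])]
crown side [(0.75, [319.0, 192.0], [0.74, 0.067])]
(384, 1024, 3)
```

View pics/scene.png

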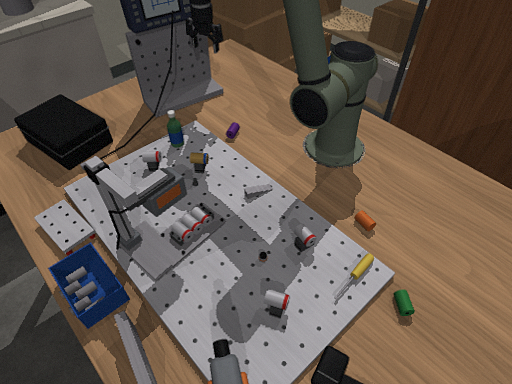

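View pics/side.png

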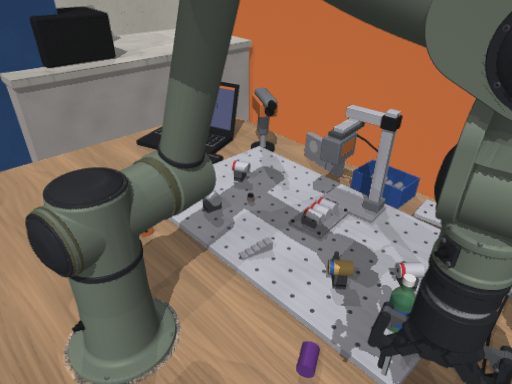

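The scene view shows three ringed bars in V-blocks at about px (151,157), (305,235) and (278,300). The brass bar is at (200,158), and the nest with its bottom row is at (190,225). The green, orange and purple decoys lie off the plate. Next I'll look closely with the wrist camera at each place.

```bash
cat >> h.py <<'E'
def rot(xdir,tilt=0,fwd=None):
    """tool x along xdir (horizontal); tool z down, leaned by tilt towards fwd (perp. to xdir)"""
    x=np.array([xdir[0],xdir[1],0.]);x/=np.linalg.norm(x)
    f=np.array([x[1],-x[0],0.]) if fwd is None else np.array([fwd[0],fwd[1],0.]); f-=x*(f@x); f/=np.linalg.norm(f)
    z=np.sin(tilt)*f+np.array([0,0,-np.cos(tilt)])
    return R.from_matrix(np.c_[x,np.cross(z,x),z]).as_rotvec()
E
python3 - <<'E'
from h import *
import pickle
np.set_printoptions(precision=3,suppress=True)
r=rot([0,1])
views=[([.55,-.34,.27],r),([.46,-.04,.24],rot([0,1],.6)),([.58,.32,.27],r),([.40,.23,.27],r)]
ims=[];fr=[]
for i,(p,q) in enumerate(views):
    try: movep(p,q)
    except MotionError as e: print(i,e); continue
    f=snap('wrist');fr.append(f);ims.append(cv2.cvtColor(f['img'],cv2.COLOR_RGB2BGR))
    print(i,get_state()['clock'],get_state()['q'])
    if i==0: print(np.array(f['T_tool_cam']),f['fx'],f['k1'])
    for n in ('bar1','bar1_mark','vblock1')+(('base1_mark','base1','nest','groove_near','groove_far','crown') if i==1 else ()):
        try: print(n,[(round(d['score'],2),np.round(d['centre']).tolist(),onz(f,d['centre'],{'vblock1':.02,'nest':.02,'base1':.048,'groove_near':.079,'groove_far':.079,'crown':.11}.get(n,.0655)).round(4)[:2].tolist()) for d in tip_of('wrist',n)[:6]])
        except Exception as e: print(n,e)
pickle.dump(fr,open('fr.pkl','wb'))
m=cv2.vconcat([cv2.hconcat(ims[:2]),cv2.hconcat(ims[2:4])]) 
cv2.imwrite('pics/m1.png',cv2.resize(m,(800,600),interpolation=cv2.INTER_AREA))
E
```

```text
0 3.275 [-0.669  0.493  0.16   1.238 -0.    -0.667]
[[ 1.    -0.    -0.001 -0.001]
 [ 0.     0.965  0.262 -0.066]
 [ 0.001 -0.262  0.965 -0.141]
 [ 0.     0.     0.     1.   ]] 284.1500293847834 -0.04507548735142905
bar1 []
bar1_mark [(0.75, [466.0, 211.0], [0.6048, -0.0678])]
vblock1 [(0.78, [346.0, 86.0], [0.4475, -0.226]), (0.64, [258.0, 173.0], [0.563, -0.3416])]
1 4.6833 [-0.394 -0.247 -0.966  0.285  0.218 -0.33 ]
bar1 [(0.73, [23.0, 159.0], [0.5632, -0.3381]), (0.71, [146.0, 95.0], [0.4782, -0.1541]), (0.32, [271.0, 214.0], [0.679, -0.0232])]
bar1_mark []
vblock1 [(0.96, [40.0, 137.0], [0.565, -0.3398]), (0.91, [498.0, 158.0], [0.6047, 0.3117]), (0.71, [83.0, 48.0], [0.4486, -0.2249])]
base1_mark it knows: bar, bar1_mark, bar2_mark, bar3_mark, base, brass_bar, cap_screw, crown, gel_bottle, groove_far, groove_near, laser, nest, probe, screwdriver, step_block, vblock
base1 [(0.9, [267.0, 191.0], [0.6471, -0.0286]), (0.69, [269.0, 181.0], [0.6249, -0.0267]), (0.63, [433.0, 119.0], [0.5177, 0.16]), (0.6, [266.0, 158.0], [0.5803, -0.0317])]
nest [(0.51, [42.0, 135.0], [0.5616, -0.3357])]
groove_near []
groove_far [(0.63, [266.0, 204.0], [0.6372, -0.0313])]
crown []
2 6.5667 [ 0.391  0.524  0.212  1.258 -0.     0.393]
bar1 [(0.78, [174.0, 26.0], [0.4181, 0.2249]), (0.59, [250.0, 192.0], [0.6087, 0.308])]
bar1_mark [(0.82, [273.0, 180.0], [0.5934, 0.3369])]
vblock1 [(0.64, [186.0, 36.0], [0.4175, 0.2277]), (0.52, [256.0, 184.0], [0.6098, 0.3145])]
3 7.5833 [ 0.361  0.137 -0.337  1.094  0.     0.362]
bar1 [(0.97, [257.0, 182.0], [0.4178, 0.2277]), (0.95, [467.0, 134.0], [0.3574, 0.4865]), (0.69, [309.0, 14.0], [0.2282, 0.2854]), (0.68, [311.0, 309.0], [0.6062, 0.306])]
bar1_mark [(0.92, [332.0, 299.0], [0.5897, 0.3344])]
vblock1 [(0.82, [309.0, 290.0], [0.605, 0.3112]), (0.61, [256.0, 174.0], [0.4179, 0.2274])]
```

View pics/m1.png

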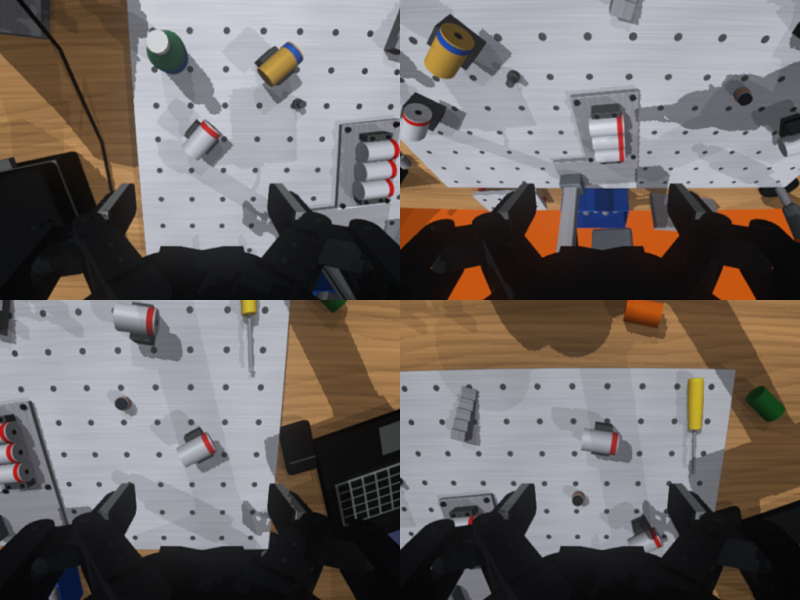

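All three bars have their ring towards world +y, like the bottom row (montage: A (203,138), C (197,447), B (600,440), nest row (607,140)). I'll fit cylinder poses to the masks, starting with B from here, then a closer look at the nest.

```bash
cat >> h.py <<'E'
from scipy.optimize import minimize
def circ(p):  # p: x,y,yaw(axis dir = ring end), z
    x,y,a,z=p;d=np.array([np.cos(a),np.sin(a),0]);n=np.array([-np.sin(a),np.cos(a),0]);t=np.linspace(0,2*np.pi,24)
    c=np.array([x,y,z])[None]+.018*(np.outer(np.cos(t),n)+np.outer(np.sin(t),[0,0,1]))
    return np.r_[c-.028*d,c+.028*d]
def cyl(f,p,S=2):
    q=np.array([proj(f,v) for v in circ(p)]);m=np.zeros((384*S,512*S),np.uint8)
    cv2.fillConvexPoly(m,cv2.convexHull((q*S).round().astype(np.int32)),1);return m
def fit(f,mask,p0,z):
    M=cv2.resize(mask.astype(np.uint8),None,fx=2,fy=2,interpolation=cv2.INTER_NEAREST)
    def c(v):
        m=cyl(f,[v[0]*.01,v[1]*.01,v[2]*.1,z]);return 1-(m&M).sum()/max((m|M).sum(),1)
    best=None
    for da in(-.3,0,.3):
        v0=np.array([p0[0]/.01,p0[1]/.01,(p0[2]+da)/.1])
        r=minimize(c,v0,method='Nelder-Mead',options=dict(initial_simplex=v0+np.r_[[[0,0,0]],np.diag([.5,.5,2.])],xatol=.005,fatol=1e-4,maxiter=200))
        if best is None or r.fun<best.fun: best=r
    return best.x*[.01,.01,.1],1-best.fun
def findbar(p0,z=.0655,yaw0=1.57,name='bar1',rad=.03):
    f=snap('wrist');out=None
    for d in silhouettes('wrist',name):
        g=onz(f,d['centre'],z)[:2]
        if np.linalg.norm(g-np.array(p0[:2]))<rad:
            r=fit(f,d['mask'],[g[0],g[1],yaw0],z)
            if out is None or r[1]>out[1]: out=r
    return f,out
E
python3 - <<'E'
from h import *
import pickle
np.set_printoptions(precision=4,suppress=True)
f,o=findbar([.418,.228]);print('B',o)
movep([.54,-.035,.17],rot([0,1],.6))
print(get_state()['clock'],get_state()['q'])
f=snap('wrist');pickle.dump(f,open('nest.pkl','wb'))
sil=silhouettes('wrist','base1')
for d in sil:
    g=onz(f,d['centre'],.055);print(round(d['score'],2),d['centre'],g, d['mask'].sum())
for n,z in(('nest',.02),('groove_near',.079),('groove_far',.079),('crown',.11),('base1',.048)):
    print(n,[(round(d['score'],2),np.round(d['centre']).tolist(),onz(f,d['centre'],z).round(4)[:2].tolist()) for d in tip_of('wrist',n)[:4]])
pickle.dump(sil,open('sil.pkl','wb'))
cv2.imwrite('pics/nest.png',cv2.resize(cv2.cvtColor(f['img'],cv2.COLOR_RGB2BGR)[100:300,130:400],None,fx=2.9,fy=2.9,interpolation=cv2.INTER_CUBIC))
E
```

```text
B (array([0.4173, 0.2269, 1.4557]), np.float64(0.9471976932780681))
9.025 [-0.2941  0.0467 -0.9508 -0.0065  0.165  -0.2452]
0.91 [264.2, 201.1] [ 0.6502 -0.0288  0.055 ] 1059
0.86 [261.6, 153.3] [ 0.5803 -0.0323  0.055 ] 2118
0.71 [265.6, 183.4] [ 0.6212 -0.0278  0.055 ] 1381
nest [(0.22, [266.0, 178.0], [0.6507, -0.026])]
groove_near []
groove_far [(0.59, [264.0, 214.0], [0.6411, -0.0298])]
crown []
base1 [(0.94, [262.0, 148.0], [0.5796, -0.0316]), (0.74, [264.0, 197.0], [0.6524, -0.0294]), (0.64, [264.0, 176.0], [0.6176, -0.0289])]
```

View pics/nest.png

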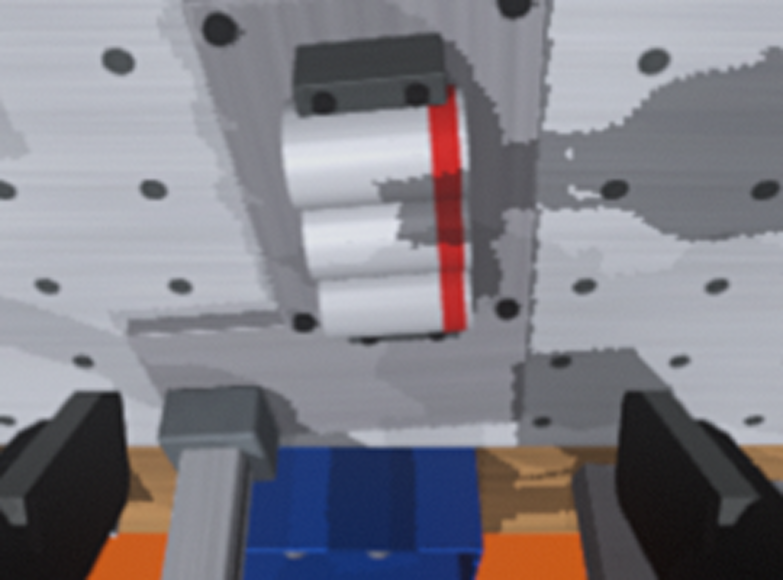

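```bash
cat > nf.py <<'E'
from h import *
import pickle
np.set_printoptions(precision=4,suppress=True)
f=pickle.load(open('nest.pkl','rb'));sil=pickle.load(open('sil.pkl','rb'))
M=np.zeros((384,512),np.uint8)
for d in sil: M|=d['mask'].astype(np.uint8)
M=cv2.resize(M,None,fx=2,fy=2,interpolation=cv2.INTER_NEAREST)
def model(v):
    x,y,a=v[0]*.01,v[1]*.01,v[2]*.1;ex=np.array([np.cos(a),np.sin(a),0]);ey=np.array([-ex[1],ex[0],0]);o=np.array([x,y,.02])
    m=0
    for dx in(-.036,0,.036):
        c=o+ex*dx;m=m|cyl(f,[c[0],c[1],a+np.pi/2,.048])
    q=np.array([proj(f,o+ex*X+ey*Y+[0,0,Z]) for X in(-.072,-.0525) for Y in(-.023,.023) for Z in(.01,.032)])
    s=np.zeros_like(m);cv2.fillConvexPoly(s,cv2.convexHull((q*2).round().astype(np.int32)),1)
    return m,s
def cost(v):
    m,s=model(v);k=1-s;return 1-(m&M&k).sum()/((m|M)&k).sum()
best=None
for a in(-.1,0,.1,.2):
    v0=np.array([61.5,-3,a*10])
    r=minimize(cost,v0,method='Nelder-Mead',options=dict(initial_simplex=v0+np.r_[[[0,0,0]],np.diag([.5,.5,.5])],xatol=.005,fatol=1e-4,maxiter=300))
    print(r.x*[.01,.01,.1],1-r.fun)
    if best is None or r.fun<best.fun:best=r
m,s=model(best.x);im=cv2.resize(cv2.cvtColor(f['img'],cv2.COLOR_RGB2BGR),None,fx=2,fy=2)
for k,c in((m,(0,255,0)),(M,(255,0,0))): cv2.drawContours(im,cv2.findContours(k,0,2)[0],-1,c,1)
cv2.imwrite('pics/nf.png',cv2.resize(im[220:480,380:680],None,fx=2,fy=2))
E
python3 nf.py
```

```text
[ 0.6207 -0.0302  0.1058] 0.9705042816365367
[ 0.6202 -0.0302  0.1041] 0.9695893451720311
[ 0.6196 -0.0303  0.1057] 0.9697505944810043
[ 0.6198 -0.0304  0.1092] 0.9689058862653808
```

View pics/nf.png

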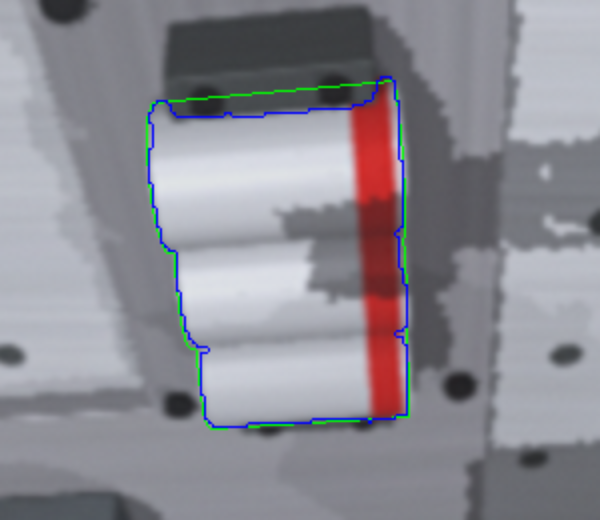

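The nest fit overlays the image very well: origin (0.620, -0.030), yaw 0.106. Next I'll pick bar A and place it in the far groove. That one goes first because the near bar would block the leaning approach.

```bash
cat >> h.py <<'E'
NO=np.array([.6203,-.0302,.02]);NA=.106;EX=np.array([np.cos(NA),np.sin(NA),0]);EY=np.array([-EX[1],EX[0],0]);EZ=np.array([0,0,1.])
G=.013;TILT=.65;RP=rot(EY,TILT,EX);ZT=np.sin(TILT)*EX-np.cos(TILT)*EZ
def say(*a): s=get_state();print(*a,'t%.1f'%s['clock'],'gap%.3f'%s['finger_gap'],'p',s['position'].round(4),'F',s['contact_force'].round(1))
def look_pick(p0):
    f,o=findbar(p0);print('bar',o)
    (x,y,a),q=o
    if q<.85: raise SystemExit('poor fit')
    r=rot([np.cos(a),np.sin(a)])
    movep([x,y,.15],r);move_l([x,y,.0655-G],.12);say('down')
    grab(50);say('gripped');move_l([x,y,.22],.25);say('lifted')
def tcp(x,z,dy=0): return NO+EX*x+EY*dy+EZ*z+ZT*G
def place(x,z,via):
    movep(via,RP);T=tcp(x,z)
    movep(T+EZ*.012-ZT*.09,RP);say('pre')
    move_l(T+EZ*.012,.12);say('above')
    hit=move_l(T-EZ*.006,.03,until_force=4);say('seat',hit)
E
python3 - <<'E'
from h import *
for x,z in((.018,.059),(-.018,.059),(0,.09)):
    T=tcp(x,z);print([ik(t,RP) is not None for t in(T,T+EZ*.012-ZT*.09)])
movep([.45,-.15,.27],rot([0,1]))
movep([.545,-.335,.25],rot([0,1]))
look_pick([.564,-.34])
f=snap('wrist');cv2.imwrite('pics/a.png',cv2.cvtColor(f['img'],cv2.COLOR_RGB2BGR))
E
```

```text
[True, True]
[True, True]
[True, True]
bar (array([ 0.56168635, -0.34246017,  2.42499055]), np.float64(0.9637377963737797))
down t13.2 gap0.999 p [ 0.5623 -0.3429  0.0534] F [-0.3 -0.1 -0.4]
gripped t13.5 gap0.646 p [ 0.5622 -0.3428  0.0536] F [-1.7  0.5  5.8]
lifted t14.3 gap0.642 p [ 0.5609 -0.3419  0.2183] F [-0.1  0.4 -2. ]
```

View pics/a.png

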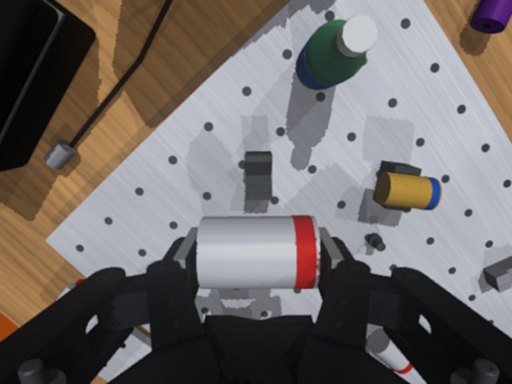

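The bar is held squarely by its ends at px (258,252), with the ring towards tool +x. I'll place it in the far groove.

Run:
```python
from h import *
place(.018,.059,[.46,-.15,.27])
f=snap('wrist');cv2.imwrite('pics/b.png',cv2.cvtColor(f['img'],cv2.COLOR_RGB2BGR))
```

```text
pre t16.2 gap0.644 p [ 0.5925 -0.0338  0.152 ] F [ 0.2 -0.  -1.9]
above t17.1 gap0.646 p [ 0.646  -0.0279  0.0813] F [-0.4 -0.2 -1.9]
seat True t17.5 gap0.647 p [ 0.6469 -0.0275  0.0697] F [-1.1  0.2  5.2]
```

View pics/b.png

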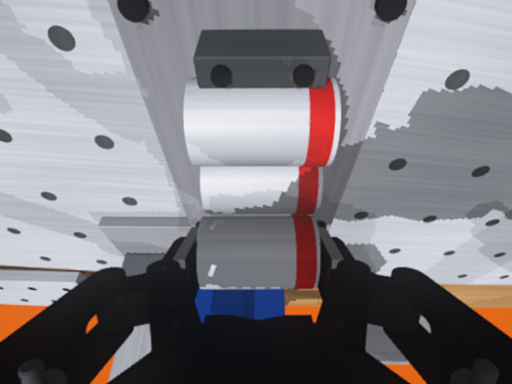

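Contact came within 1 mm of the expected height and the ends look flush. I'll release, retreat, check, and go to bar C.

```bash
cat >> h.py <<'E'
def leave():
    p=get_state()['position'];let_go();say('open');move_l(p-ZT*.09,.2)
def check(zs,names=('bar1','base1')):
    f=snap('wrist')
    for n in names:
        for d in silhouettes('wrist',n):
            for z in zs:
                g=onz(f,d['centre'],z)-NO
                if np.hypot(g[0],g[1])<.08 and d['mask'].sum()>300: print(n,round(d['score'],2),'z',z,'nest',(g@EX).round(4),(g@EY).round(4))
    return f
E
python3 - <<'E'
from h import *
leave()
movep([.52,-.05,.19],RP)
f=check([.079])
r=fit
for d in silhouettes('wrist','bar1'):
    g=onz(f,d['centre'],.079)-NO
    if np.hypot(g[0],g[1])<.06:
        v,q=fit(f,d['mask'],[*(NO+g)[:2],NA+np.pi/2],.079);w=np.r_[v[:2],.02]-NO;print('fit',w@EX,w@EY,v[2]-NA-np.pi/2,q)
cv2.imwrite('pics/c.png',cv2.cvtColor(f['img'],cv2.COLOR_RGB2BGR))
movep([.46,.1,.27],rot([0,1]));movep([.585,.31,.25],rot([0,1]))
say()
look_pick([.607,.312])
E
```

```text
open t18.0 gap1.001 p [ 0.6452 -0.0273  0.0683] F [-0.5  0.5 -0.3]
bar1 0.75 z 0.079 nest 0.0183 -0.0008
base1 0.74 z 0.079 nest -0.0299 0.0005
base1 0.67 z 0.079 nest -0.0644 -0.0003
fit 0.01779617570251497 -0.0012328585506979736 0.04153685255434403 0.9657924743443558
t21.2 gap0.999 p [0.5848 0.3085 0.2499] F [ 0.2 -0.5 -0.5]
bar (array([0.60893838, 0.30980641, 2.05839316]), np.float64(0.9620807000486145))
down t22.8 gap0.998 p [0.6097 0.3101 0.0536] F [-0.2  0.3  0.2]
gripped t23.2 gap0.643 p [0.6096 0.3101 0.0537] F [-1.9 -0.7  5.9]
lifted t24.0 gap0.648 p [0.608  0.3094 0.2181] F [-0.3  0.1 -1.5]
```

View pics/c.png

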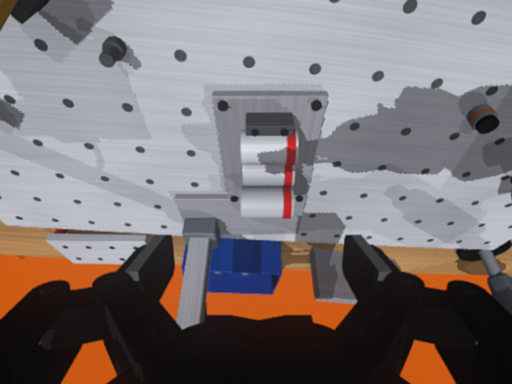

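The first bar is seated at nest x = 17.8 mm, y = -1.2 mm (px (267,203)), with its ring in line. Bar C is now gripped and goes to the near groove, then bar B gets picked.

```bash
cat >> h.py <<'E'
def fitseat(z,near):
    f=snap('wrist')
    for d in silhouettes('wrist','bar1'):
        g=onz(f,d['centre'],.02+z)-NO
        if np.hypot(g[0],g[1])<.06:
            v,q=fit(f,d['mask'],[*(NO+g)[:2],NA+np.pi/2],.02+z);w=np.r_[v[:2],.02]-NO;print('fit',(w@EX).round(4),(w@EY).round(4),(v[2]-NA-np.pi/2).round(3),q)
    return f
E
python3 - <<'E'
from h import *
place(-.018,.059,[.46,.1,.27])
p=get_state()['position']-NO
e=p-(tcp(-.018,.059)-NO);print('err nest',e@EX,e@EY,e[2])
if abs(e[2])>.004 : raise SystemExit('odd height')
leave()
movep([.52,-.05,.19],RP);f=fitseat(.059,0)
cv2.imwrite('pics/d.png',cv2.cvtColor(f['img'],cv2.COLOR_RGB2BGR));say()
E
```

```text
pre t25.9 gap0.646 p [ 0.5565 -0.0365  0.1521] F [-0.5  0.5 -2.1]
above t26.8 gap0.646 p [ 0.6102 -0.0308  0.0813] F [-0.1  0.  -1.4]
seat True t27.2 gap0.644 p [ 0.6109 -0.0315  0.0705] F [-2.2  0.7  4.7]
err nest 0.0006301675647244 -0.0002538324678017164 0.0018135631235403349
open t27.7 gap1.003 p [ 0.6096 -0.0311  0.0695] F [ 0.4 -0.3 -0. ]
fit 0.0356 -0.0004 0.222 0.6010970592716746
fit -0.0185 -0.001 0.022 0.9540660885868292
t28.7 gap1.003 p [ 0.5202 -0.0499  0.1888] F [ 0.1 -0.1  0.3]
```

View pics/d.png

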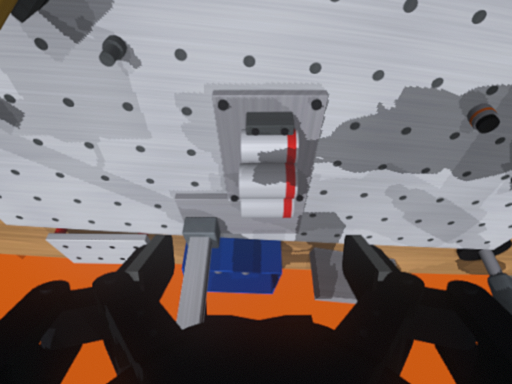

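The near bar is seated at x = -18.5 mm, y = -1 mm (px (265,180)), with the far one still behind it at (263,207). All the rings are in line. The fit for the occluded far bar isn't valid. Next is the crown.

Run:
```python
from h import *
movep([.46,.1,.27],rot([0,1]));movep([.39,.225,.25],rot([0,1]))
look_pick([.4173,.2269])
place(0,.09,[.46,.1,.27])
e=get_state()['position']-tcp(0,.09);print('err nest',e@EX,e@EY,e[2])
f=snap('wrist');cv2.imwrite('pics/e.png',cv2.cvtColor(f['img'],cv2.COLOR_RGB2BGR))
```

```text
bar (array([0.41714061, 0.22641586, 1.41538421]), np.float64(0.9559966914805624))
down t31.9 gap0.998 p [0.4179 0.2268 0.0534] F [ 1.1 -0.9 -0.4]
gripped t32.3 gap0.648 p [0.4177 0.2266 0.0534] F [-0.9 -0.3  5.4]
lifted t33.1 gap0.645 p [0.4163 0.2261 0.2189] F [-1.  -0.3 -2.4]
pre t34.6 gap0.646 p [ 0.5739 -0.034   0.1825] F [-0.7 -0.3 -1.1]
above t35.5 gap0.645 p [ 0.6281 -0.0289  0.1123] F [ 0.7  0.2 -0.9]
seat True t36.0 gap0.647 p [ 0.6289 -0.0295  0.1009] F [0.3 0.6 0.7]
err nest 0.0007683161233649094 -0.0002409445683105116 0.0012773237807274102
```

View pics/e.png

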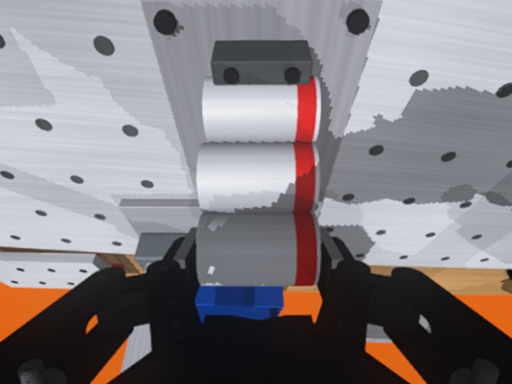

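Run:
```python
from h import *
p=get_state()['position']
print(move_l(p-EZ*.003,.02,until_force=3));say('press')
e=get_state()['position']-tcp(0,.09);print('err nest',e@EX,e@EY,e[2])
leave()
movep([.52,-.05,.19],RP);f=fitseat(.09,0);say()
s=snap('scene');S=cv2.resize(cv2.cvtColor(s['img'],cv2.COLOR_RGB2BGR)[120:290,60:290],None,fx=2.26,fy=2.26)
d=snap('side');D=cv2.resize(cv2.cvtColor(d['img'],cv2.COLOR_RGB2BGR)[150:250,240:375],(512,384))[:384]
w=cv2.cvtColor(f['img'],cv2.COLOR_RGB2BGR)[110:230,190:345]
cv2.imwrite('pics/f.png',cv2.hconcat([cv2.resize(w,(400,310)),cv2.resize(D,(390,310))]))
```

```text
True
press t36.2 gap0.647 p [ 0.6308 -0.0293  0.1017] F [-6.  -0.4 10.3]
err nest 0.002678613535219449 -0.00025630207132341194 0.0020862973285278863
open t36.6 gap0.999 p [ 0.63   -0.0293  0.1003] F [ 0.2  0.2 -0.5]
fit -0.0523 -0.0029 0.011 0.671335667833917
fit -0.0013 -0.0019 -0.034 0.965844185515193
t37.7 gap1.002 p [ 0.5208 -0.0502  0.1896] F [ 0.2 -0.3 -0.1]
```

View pics/f.png

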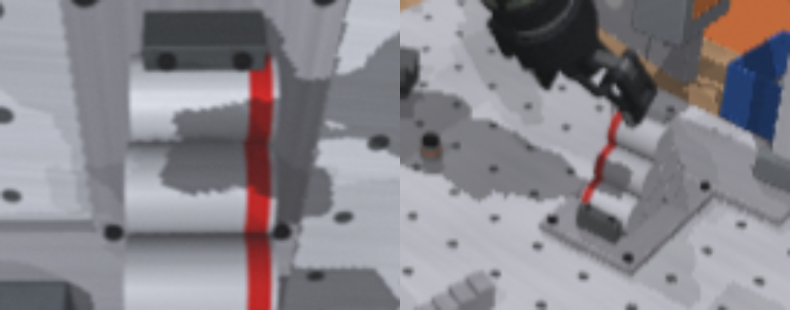

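The crown sits at x = -1.3 mm, y = -1.9 mm, with all the rings in line and the arm clear of everything. I'm handing in.

```bash
python3 -c "
from h import *
sleep(.3);sign_off()"
```

```text
the job is handed in; nothing more can be done
```

The pyramid is built and handed in at about 38 s on the robot's clock (limit 70 s). The three bars were gripped by their ends and lowered with the gripper leaning back. The far groove went first, then the near groove, then the crown.

Camera fits after each release, in the nest frame:

| Seat | x (mm) | y (mm) |
|---|---|---|
| far groove | +17.8 | -1.2 |
| near groove | -18.5 | -1.0 |
| crown | -1.3 | -1.9 |

- **Height:** there is no separate height measurement. The bars made contact within about 1 to 2 mm of the expected seat heights.
- **Rings:** all visible rings are in line on the nest's +y side.
- **Weaker checks:**
  - Once covered by the bars in front, the far bar could only be judged by eye; its mask fit (overlap 0.60) was unusable. One poor fit (0.67) also turned up in the last crown picture, apparently another bar seen as one.
  - The bottom row was not measured again at the end, only seen in line in the pictures.
  - The last small press on the crown moved the tool about 2 mm sideways, with forces of about 6 N sideways and 10 N vertical. The fit above was taken after that.

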